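# Couple the tapered nozzle to the air-bed pump

## Robot

A 7-joint arm with a two-finger parallel gripper is mounted at the origin on the work surface. World frame = base frame: x ahead of the robot, y to its left, z up, the work surface at z = 0. Lengths are in m, angles in rad, forces in N, time in s.
With the tool pointing down it reaches from about 0.4 to 0.85 m from the base axis. Payload 10.4 kg.
Tool frame: the origin (TCP) lies on the centre line of the jaws, within the pads' length; the fingertips stand 17 mm ahead of it and the grasp point (between the pads) lies 2 mm behind it; z points along the fingers, y is the line along which they close (so a half turn about z gives the same grasp; the last joint's range is limited). The gripper opens to 85 mm and grips with 20 to 120 N. Pads are 22 mm wide; open, the fingers measure 114 mm over their backs; the gripper's body (76 mm by 85 mm) begins 54 mm behind the grasp point. The pads swing forward as they close: fully open they stand 13 mm farther back than shut.
Start: joints at [-1.197, 0.332, -0.065, 1.46, 0.022, 1.35, -0.088], TCP at [0.242, 0.576, 0.248] pointing down, gripper open.
Joint ranges: [-2.6, 2.6], [-0.5, 2.12], [-1.47, 1.34], [0.16, 2.42], [-1.27, 4.41], [0.06, 2.06], [-2.6, 2.6]. Speed limits (rad/s): [2.22, 2.22, 2.79, 2.79, 3.14, 3.14, 3.14].

## Interface

Orientations are given as a unit quaternion [x, y, z, w].
In Python, from workcell import get_obs, optics, job gives the robot as it stands. The module is installed in compiled form; this text tells all that it offers.
- The arm moves only by the tool send_rows, never from a script. Its argument "plan" is a list that holds one entry, the list of rows, each a list of 7 numbers: the turn, a rotation vector about the tool's x, y, z in units of 1.5 rad (1.0 is 1.5 rad), then the shift along the tool's x, y, z in units of 20 cm (1.0 is 20 cm), then the opening, from 0 (shut) to 1 (fully open). A call has 1 to 20 rows; each row shifts and turns the commanded pose from where the row before left it, along the tool's axes as they then stand; what a row does not reach is not made up. A row lasts 1/12 s, in which the tool goes at most 41.7 mm and 7.16 degrees, less where a joint would pass 70% of its speed; a pose out of reach is approached as far as the arm can. A call with a number of a shift or a turn outside -1 to 1 is refused whole. A call with a gripper value outside its range is refused whole. The fingers move at their own pace and stop on an object; "squeeze" is the grip in N (left out, the last holds). Time passes only in rows, so rows that do not move let the fingers close. It gives the time, the measured TCP pose, the force, the opening and the grip force at its end, in the units of the state.
- get_obs(): the state, without advancing time (a new reading comes with each control period).
- optics.camera(name): name is "side" or "top" or "wrist"; returns the picture (420x560x3 uint8, red, green, blue); there is no depth.
- optics.get_calibration(name): a dict with "intrinsics" (3x3 intrinsics, pixels), "world_from_camera" (4x4, takes a point from camera to world coordinates); the wrist camera has in their place "T_tool_cam" (4x4, takes a point from camera to tool coordinates, whose origin is the TCP and whose axes are the flange's). Camera axes: x right, y up, looking along -z (the intrinsics and any distortion apply to the point x, -y, -z); pixel columns grow to the right and rows downward; lengths in m; the calibration is good to about 2 mm. A picture is of the moment at which its call begins: read the wrist's pose just before it. get_calibration takes no time and is no camera call.
- job.hand_in(): hands the job in; it is judged then, once.
The state is a dict: "clock": time; "joint_pos": joint angles; "joint_velocities": joint speeds; "tau": joint torques, N m; "position": TCP position; "ee_rot": TCP orientation; "ft_force": force on the tool from outside, world axes, zero at the start; "torque": the same for the moment, N m; "grip_width": opening from 0.0 (shut) to 1.0 (fully open); "grasp_force": force on a finger pad.
Only numpy, scipy, OpenCV 4.12 (cv2) and the standard library are available. Lean on these libraries where they do the work, as an engineer would, in place of code of your own. Each camera call takes 0.05 s, during which the arm holds its last target. There are 200 camera calls.

## Task

Fit the long tapered nozzle to the quick coupler on top of the air-bed pump: pull the coupler's steel sleeve fully down until it stays down by itself, then push the tapered nozzle, foot first, straight down into the socket until it is fully home and the sleeve springs up again around it. Let go and leave the nozzle standing upright in the coupler. Leave the flared nozzle standing where it is.

Things in the scene. Friction and masses are not known exactly. Their poses are not given: they have to be found in the camera images.
- pump: Grey air pump fixed on the trunk lid, a box 120 x 120 x 50 high, upright quick coupler in the middle of its top. Origin: centre of its underside, on the coupler's axis; z up. Socket: brass tube, bore 40, top 93 above the origin, floor 69 (a nozzle fully home has its foot there). Sleeve up: four jaws at height 79 to 85 close the bore to 20 across and no nozzle enters. Sleeve down: bore clear.
- sleeve (a joint): Travel in m of the steel sleeve round the socket: 0 up, 0.015 fully down. Ring 60 outside, 50 inside, 32 high; up it spans 67 to 99 mm above the pump's origin. About 6 N of spring; past 12 mm it stays down, and a trigger stud stands 7 mm up from the socket floor. A nozzle foot pushed on the stud (5 to 10 N) to the floor frees the sleeve: it springs up, and the jaws close over the flange.
- nozzle: Long tapered nozzle, loose, about 90 g, 118 mm tall, standing on its foot left or right of the pump. Origin: centre of the foot's underside, z up its axis. From the origin up: steel flange 30 across (0 to 8, chamfered below), steel stem 16 across (8 to 38), black round grip 26 across (38 to 78), black cone narrowing from 22 to 8 (78 to 118). Home, all above 30 mm stands clear of the sleeve.
- flared: The other nozzle, not to be used: same steel foot and stem, black grip 26 mm across (38 to 60 mm), but only 84 mm tall and widening to a 48 mm bell at the top. Loose, standing upright on the other side of the pump. Origin: centre of the foot's underside, z up.
Not all that is in view belongs to the job. Leave any blue look-alike of the pump alone.

How it is judged:
By the outcome, as a careful person would: the job done as asked, in the order asked, and still so for the second after the job is handed in, with the robot touching nothing.
It also fails if it takes over 48 s, if anything falls off the work surface, if the arm or the gripper's body presses on something with over 40 N, if the wrist force passes 120 N, or if a joint passes its speed limit or range.

## Working session

There is one attempt and no reset: what is moved stays moved. The work goes in short steps, Python scripts to look and compute and a tool call to move; the robot and the scene stay as the last step left them, time stands still between calls to the robot, and variables do not carry over. Pictures are saved under pics/ and viewed, at most 12 in all, crops included, and the job is handed in when it is done.

Besides the shell and the picture viewer there is one more tool, called after "Request:" as name([rows], argument=value, ...), one row to a line, values as JSON. send_rows: Moves the arm, as the interface text tells. Its arguments: {"type":"object","properties":{"plan":{"type":"array"},"squeeze":{"type":"number"}},"required":["plan"]}

```bash
mkdir -p pics; cat > h.py <<'E'
import numpy as np,cv2
from workcell import get_obs,optics,job
def cal(n):
    c=optics.get_calibration(n);return c
def W(n,obs=None):
    c=cal(n)
    if 'world_from_camera' in c: return np.array(c['world_from_camera'])
    from scipy.spatial.transform import Rotation as R
    T=np.eye(4);T[:3,:3]=R.from_quat(obs['ee_rot']).as_matrix();T[:3,3]=obs['position']
    return T@np.array(c['T_tool_cam'])
def ray(n,px,obs=None):
    c=cal(n);K=np.array(c['intrinsics']);d=c.get('distortion')
    p=cv2.undistortPoints(np.array([[px]],float),K,None if d is None else np.array(d,float))[0,0]
    T=W(n,obs);v=T[:3,:3]@np.array([p[0],-p[1],-1]);return T[:3,3],v/np.linalg.norm(v)
def onz(n,px,z,obs=None):
    o,v=ray(n,px,obs);return o+v*(z-o[2])/v[2]
def tri(r):
    A=sum(np.eye(3)-np.outer(v,v) for o,v in r);b=sum((np.eye(3)-np.outer(v,v))@o for o,v in r)
    x=np.linalg.solve(A,b);return x,[np.linalg.norm(np.cross(x-o,v)) for o,v in r]
def proj(n,X,obs=None):
    K=np.array(cal(n)['intrinsics']);T=np.linalg.inv(W(n,obs));p=T[:3,:3]@np.array(X)+T[:3,3]
    q=K@np.array([p[0],-p[1],-p[2]]);return q[:2]/q[2]
def snap(n,f):
    o=get_obs();im=optics.camera(n);cv2.imwrite(f'pics/{f}.png',im[:,:,::-1]);return im,o
E
python3 - <<'E'
from h import *
o=get_obs();print(o)
for n in('side','top','wrist'):
    c=cal(n);print(n,{k:np.round(np.array(v),4).tolist() if not isinstance(v,str) else v for k,v in c.items()})
    snap(n,n+'0')
a=[cv2.imread(f'pics/{n}0.png') for n in('side','top')]
cv2.imwrite('pics/both.png',cv2.resize(np.hstack(a),(800,300)))
E
```

```text
{'clock': 0.0, 'joint_pos': array([-1.19655975,  0.33288995, -0.06469684,  1.46094041,  0.02160179,
        1.34987826, -0.08851016]), 'joint_velocities': array([-1.86373551e-03, -1.00053707e-03,  1.32356469e-03,  4.95086252e-04,
        5.57702538e-05, -2.41988239e-04, -1.22990252e-04]), 'tau': array([-8.36077270e-04, -6.25402522e+01,  4.86072991e-02, -3.91633737e+01,
        1.61548209e-02,  9.29664209e-03,  1.06090479e-05]), 'position': array([0.24143675, 0.57611015, 0.24750504]), 'ee_rot': array([ 1.97114826e-01,  9.80380151e-01, -7.02141802e-04, -1.06761445e-04]), 'ft_force': array([-0.40273517, -0.31561157,  0.00538735]), 'torque': array([-0.00771883, -0.05365592,  0.00230641]), 'grasp_force': 0.0, 'grip_width': 0.9965440666005033}
side {'intrinsics': [[499.8626, 0.0, 282.1309], [0.0, 499.8626, 204.9596], [0.0, 0.0, 1.0]], 'world_from_camera': [[0.8658, 0.3551, -0.3525, 0.0572], [-0.5003, 0.6074, -0.617, -0.7946], [-0.005, 0.7106, 0.7036, 0.9482], [0.0, 0.0, 0.0, 1.0]]}
top {'intrinsics': [[407.7706, 0.0, 281.2463], [0.0, 407.7706, 206.4493], [0.0, 0.0, 1.0]], 'world_from_camera': [[0.0133, 0.9934, -0.1136, 0.3832], [-0.9996, 0.0105, -0.0248, -0.0711], [-0.0234, 0.1139, 0.9932, 1.0131], [0.0, 0.0, 0.0, 1.0]]}
wrist {'intrinsics': [[296.9751, 0.0, 280.6145], [0.0, 296.9751, 209.1839], [0.0, 0.0, 1.0]], 'T_tool_cam': [[-0.001, 0.9447, 0.3279, 0.0854], [1.0, 0.001, 0.0003, 0.0005], [-0.0001, 0.3279, -0.9447, -0.1258], [0.0, 0.0, 0.0, 1.0]]}
```

View pics/side0.png

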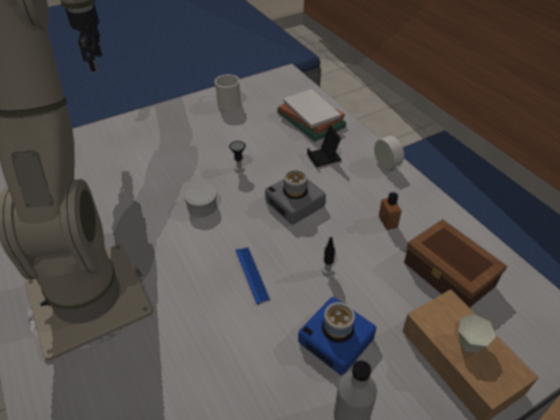

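View pics/top0.png

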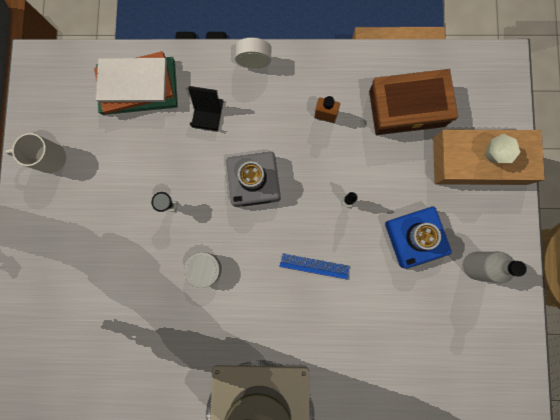

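The side view shows the grey pump's coupler near (295,180), the flared nozzle at (238,152), the tapered one at (330,255) and the blue decoy at (340,330). In the top view the coupler is at (251,175) and the tapered nozzle at (350,199). I'll zoom in for the details.

```bash
python3 - <<'E'
from h import *
s=cv2.imread('pics/side0.png');t=cv2.imread('pics/top0.png')
def c(im,x,y,w,h,k): return cv2.resize(im[y:y+h,x:x+w],(400,300),interpolation=cv2.INTER_CUBIC)
g=np.vstack([np.hstack([c(s,255,155,80,60,5),c(s,290,225,80,60,5)]),np.hstack([c(t,212,145,80,60,5),c(t,320,170,80,60,5)])])
cv2.imwrite('pics/zoom.png',g)
E
```

```text
(no output)
```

View pics/zoom.png

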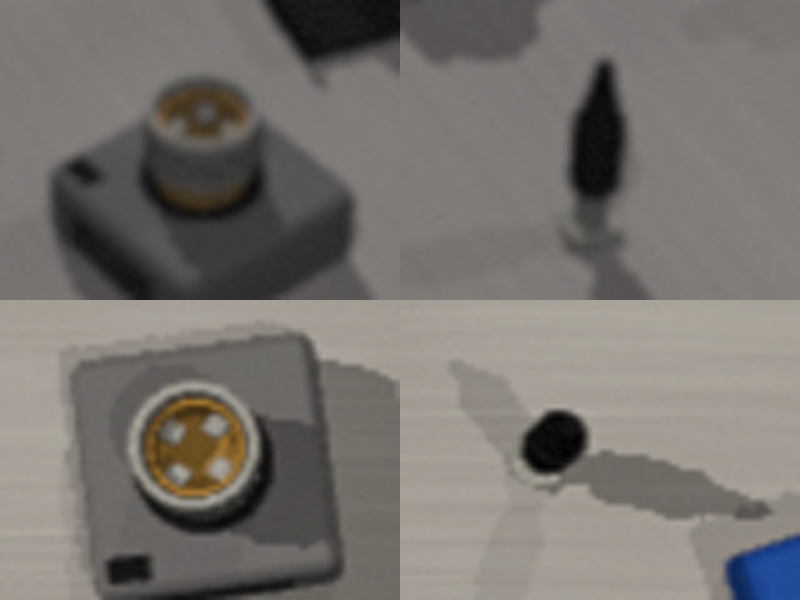

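```bash
python3 - <<'E'
from h import *
s=cv2.imread('pics/side0.png');t=cv2.imread('pics/top0.png')
print('sleeve',tri([ray('top',(251.4,174.6)),ray('side',(295.8,177.6))]))
# black grip blob
for im,n,(x,y,w,h) in((s,'side',(310,230,40,45)),(t,'top',(335,185,30,30))):
    m=(im[y:y+h,x:x+w].max(2)<45).astype(np.uint8)
    cnt=max(cv2.findContours(m,0,1)[0],key=cv2.contourArea)[:,0]+[x,y]
    print(n,cnt.min(0),cnt.max(0),cnt.mean(0),cv2.minAreaRect(cnt.astype(np.float32)))
print('foot top',onz('top',(320+27.8,170+34.2),0.006),'foot side',onz('side',(290+38.4,225+47.0),0.006))
# pump orientation corners top (zoom px)
C=[(80,365),(305,337),(338,570),(100,597)]
P=[onz('top',(212+a/5,145+(b-300)/5),0.05) for a,b in C];print(np.round(P,4))
print('tip',tri([ray('side',(331.2,238)),ray('top',(350.9,198.2))]))
# grip-bottom / tip heights along foot axis
E
```

```text
sleeve (array([0.5618327 , 0.02026167, 0.09769288]), [np.float64(0.0015578728836816856), np.float64(0.0015578728836817427)])
side [325 238] [333 264] [329.23214286 251.46428571] ((329.0, 251.0), (26.0, 8.0), 90.0)
top [345 193] [356 203] [350.43333333 198.03333333] ((350.5, 198.0), (10.0, 11.0), 90.0)
foot top [ 0.5057259  -0.21090943  0.006     ] foot side [ 0.51106577 -0.2179135   0.006     ]
[[ 0.6099  0.0833  0.05  ]
 [ 0.6245 -0.0254  0.05  ]
 [ 0.5112 -0.0429  0.05  ]
 [ 0.497   0.0705  0.05  ]]
tip (array([ 0.51172551, -0.20578393,  0.11289193]), [np.float64(0.006081516554479495), np.float64(0.0060815165544793525)])
```

Pump axis ≈ (0.562, 0.020) with the rim at z ≈ 0.098. The nozzle foot is ≈ (0.508, -0.213). Next I square the yaw and move over the pump to refine both with the wrist camera.

Request:
send_rows([
  [[0,0,-0.066,0,0,0,1],[0,0,-0.066,0,0,0,1],[0,0,-0.066,0,0,0,1],[0,0,-0.066,0,0,0,1]],
])

```text
clock: 0.48
position: [0.2414, 0.5763, 0.248]
ee_rot: [-0.002, 1.0, -0.0, -0.0]
ft_force: [-0.8, 0.8, 0.6]
grip_width: 0.998
grasp_force: 0.0
```

Request:
send_rows([
  [[0,0,0,-0.09,-0.155,0,1],[0,0,0,-0.09,-0.155,0,1],[0,0,0,-0.09,-0.155,0,1],[0,0,0,-0.09,-0.155,0,1],[0,0,0,-0.09,-0.155,0,1],[0,0,0,-0.09,-0.155,0,1],[0,0,0,-0.09,-0.155,0,1],[0,0,0,-0.09,-0.155,0,1],[0,0,0,-0.09,-0.155,0,1],[0,0,0,-0.09,-0.155,0,1],[0,0,0,-0.09,-0.155,0,1],[0,0,0,-0.09,-0.155,0,1],[0,0,0,-0.09,-0.155,0,1],[0,0,0,-0.09,-0.155,0,1],[0,0,0,-0.09,-0.155,0,1],[0,0,0,-0.09,-0.155,0,1],[0,0,0,-0.09,-0.155,0,1],[0,0,0,-0.07,-0.145,0,1],[0,0,0,0,0,0,1],[0,0,0,0,0,0,1]],
])

```text
clock: 2.15
position: [0.5613, 0.0181, 0.2479]
ee_rot: [0.002, 1.0, -0.0, -0.0]
ft_force: [-0.5, 1.7, -0.7]
grip_width: 0.999
grasp_force: 0.0
```

```bash
python3 - <<'E'
from h import *
im,o=snap('wrist','w1');print({k:o[k] for k in('clock','position','ee_rot','joint_pos','ft_force')})
for X in([.5618,.0203,.099],[.508,-.213,0],[.508,-.213,.118]): print(proj('wrist',X,o))
E
```

```text
{'clock': 2.15, 'position': array([0.5613237 , 0.01805159, 0.24789075]), 'ee_rot': array([ 2.33695370e-03,  9.99997158e-01, -3.54043705e-04, -3.12119589e-04]), 'joint_pos': array([-0.43559095,  0.19248101,  0.36935204,  1.65197379, -0.07083346,
        1.31113162,  1.51191323]), 'ft_force': array([-0.51947388,  1.69663083, -0.738898  ])}
[282.31497542 199.75070251]
[ 91.47446532 134.82303537]
[  7.91121133 147.41711804]
```

View pics/w1.png

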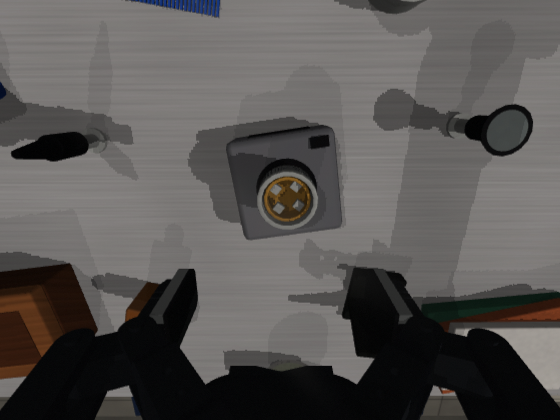

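The wrist view shows the coupler rim centred near (288,199), the nozzle foot at (97,141) with its tip at (13,154), and the flared nozzle on the right.

```bash
python3 - <<'E'
from h import *
o=get_obs()
def fit(f,box,lo,hi):
    im=cv2.imread(f);x,y,w,h=box;m=cv2.inRange(cv2.cvtColor(im[y:y+h,x:x+w],cv2.COLOR_BGR2HSV),lo,hi)
    m=cv2.morphologyEx(m,cv2.MORPH_CLOSE,np.ones((3,3)))
    c=max(cv2.findContours(m,0,1)[0],key=cv2.contourArea);e=cv2.fitEllipse(cv2.convexHull(c));return np.array(e[0])+[x,y],e[1]
w=fit('pics/w1.png',(245,155,85,80),(0,0,140),(180,60,255))
wg=fit('pics/w1.png',(245,155,85,80),(10,110,60),(30,255,255))
t=fit('pics/top0.png',(232,155,40,40),(0,0,150),(180,60,255))
tg=fit('pics/top0.png',(232,155,40,40),(10,110,60),(30,255,255))
print(w,wg,t,tg)
for a in(.099,):print(onz('wrist',w[0],a,o),onz('top',t[0],a))
print(onz('wrist',wg[0],.09,o),onz('top',tg[0],.09))
print(tri([ray('wrist',w[0],o),ray('top',t[0]),ray('side',(295.8,177.6))]))
print('foot',onz('wrist',(97,141),.006,o),'tip',onz('wrist',(13,154),.118,o))
E
```

```text
Traceback (most recent call last):
ValueError: max() iterable argument is empty
```

```bash
python3 - <<'E'
from h import *
o=get_obs()
def fit(f,box,lo,hi):
    im=cv2.imread(f);x,y,w,h=box;H=cv2.cvtColor(im[y:y+h,x:x+w],cv2.COLOR_BGR2HSV);m=cv2.inRange(H,lo,hi)
    m=cv2.morphologyEx(m,cv2.MORPH_CLOSE,np.ones((3,3)))
    cs=cv2.findContours(m,0,1)[0]
    if not cs: print(f,np.percentile(H[:,:,2],[5,50,90,99]));return None
    c=max(cs,key=lambda c:len(c));e=cv2.fitEllipse(cv2.convexHull(c));return np.array(e[0])+[x,y],e[1]
B=(245,155,85,80);T=(232,155,40,40)
w=[fit('pics/w1.png',B,(0,0,v),(180,60,255)) for v in(110,125)]
wg=fit('pics/w1.png',B,(10,110,50),(30,255,255))
t=[fit('pics/top0.png',T,(0,0,v),(180,60,255)) for v in(150,170)]
tg=fit('pics/top0.png',T,(10,110,50),(30,255,255))
for q,n,z in [(x,'wrist',.099) for x in w]+[(wg,'wrist',.09)]+[(x,'top',.099) for x in t]+[(tg,'top',.09)]:
    if q: print(n,q,onz(n,q[0],z,o))
print('foot',onz('wrist',(97,141),.006,o),'tip',onz('wrist',(13,154),.118,o))
E
```

```text
pics/top0.png [ 37.   106.   142.   160.01]
wrist (array([287.39031601, 200.2133255 ]), (56.54545593261719, 59.032554626464844)) [0.56190428 0.02731679 0.099     ]
wrist (array([307.78260422, 235.09848785]), (5.246021747589111, 66.77381896972656)) [0.59885727 0.04807872 0.099     ]
wrist (array([286.86562729, 198.44604111]), (44.818931579589844, 46.771339416503906)) [0.56287029 0.02699343 0.09      ]
top (array([249.56817436, 172.0853157 ]), (20.963472366333008, 24.032854080200195)) [0.5659355  0.02508166 0.099     ]
top (array([250.3970089 , 173.92735672]), (19.63761329650879, 20.18328285217285)) [0.56343771 0.02401954 0.09      ]
foot [ 0.51504932 -0.20198575  0.006     ] tip [ 0.51383225 -0.20825313  0.118     ]
```

Request:
send_rows([
  [[0,0,0,-0.006,0.04,0.09,1],[0,0,0,0,0,0.15,1],[0,0,0,0,0,0.15,1],[0,0,0,0,0,0,1],[0,0,0,0,0,0,1],[0,0,0,0,0,0,1]],
])

```text
clock: 2.7
position: [0.5628, 0.029, 0.172]
ee_rot: [-0.0, 1.0, 0.0, 0.001]
ft_force: [1.1, 0.6, 0.8]
grip_width: 1.0
grasp_force: 0.0
```

```bash
python3 - <<'E'
from h import *
im,o=snap('wrist','w2');print(o['position'],o['ft_force'])
print(proj('wrist',[.5625,.0255,.099],o))
E
```

```text
[0.56284371 0.02903475 0.17201721] [1.14494555 0.56662337 0.75368809]
[274.71693498 229.55979114]
```

View pics/w2.png

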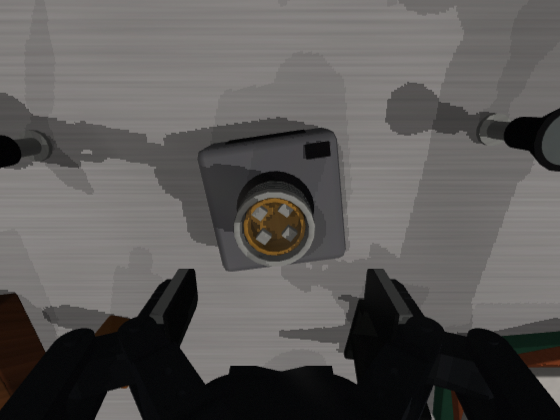

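The ring is at (274.5,229), a little left of the jaw midline (~281).

```bash
python3 - <<'E'
from h import *
o=get_obs();print(o['position'])
im=cv2.imread('pics/w2.png');x,y,w,h=225,180,100,95
H=cv2.cvtColor(im[y:y+h,x:x+w],cv2.COLOR_BGR2HSV)
def el(m):
    c=max(cv2.findContours(cv2.morphologyEx(m,cv2.MORPH_CLOSE,np.ones((3,3))),0,1)[0],key=len);e=cv2.fitEllipse(cv2.convexHull(c));return np.array(e[0])+[x,y],e[1]
for n,m,z in(('g',cv2.inRange(H,(10,110,50),(30,255,255)),.09),('r',cv2.inRange(H,(0,0,110),(180,60,255)),.099)):
    c,s=el(m);X=onz('wrist',c,z,o);print(n,c,s,X,'tool shift units',(-(X[0]-o['position'][0])/.2,(X[1]-o['position'][1])/.2))
    T=np.linalg.inv(W('wrist',o));print('z from size',s)
# height: two wrist stations + top
r2=ray('wrist',el(cv2.inRange(H,(10,110,50),(30,255,255)))[0],o)
import copy
o1=dict(position=np.array([.56132,.01805,.24789]),ee_rot=np.array([.00234,1,-.00035,-.00031]))
print(tri([r2,ray('wrist',(286.87,198.45),o1)]),tri([r2,ray('top',(250.4,173.93))]),tri([r2,ray('top',(250.4,173.93)),ray('wrist',(286.87,198.45),o1)]))
E
```

```text
[0.56323071 0.02886569 0.17243008]
g [273.89731598 226.22742462] (57.350257873535156, 61.90645217895508) [0.56426792 0.02454791 0.09      ] tool shift units (np.float64(-0.005186084975127292), np.float64(-0.021588904776725405))
z from size (57.350257873535156, 61.90645217895508)
r [274.47853088 266.86121368] (99.27886962890625, 151.3718719482422) [0.5939976  0.02492087 0.099     ] tool shift units (np.float64(-0.15383445435081355), np.float64(-0.019724104031271835))
z from size (99.27886962890625, 151.3718719482422)
(array([0.56053409, 0.02473631, 0.09894906]), [np.float64(2.8140298307220873e-05), np.float64(2.814029830718513e-05)]) (array([0.56333835, 0.02422017, 0.09164481]), [np.float64(0.00043314164032501134), np.float64(0.0004331416403249932)]) (array([0.56326382, 0.02444547, 0.09125124]), [np.float64(0.00046699789394950077), np.float64(0.0005626506377194513), np.float64(0.0005547479403707979)])
```

Pump axis is (0.563, 0.0245) with the bore rim at about 92 mm, as expected. Next: descend around the sleeve.

Request:
send_rows([
  [[0,0,0,0,-0.022,0,1],[0,0,0,0,0,0.09,1],[0,0,0,0,0,0.1,1],[0,0,0,0,0,0.1,1],[0,0,0,0,0,0.1,1],[0,0,0,0,0,0,1],[0,0,0,0,0,0,1],[0,0,0,0,0,0,1]],
])

```text
clock: 3.42
position: [0.5633, 0.0237, 0.0941]
ee_rot: [0.0, 1.0, 0.0, 0.001]
ft_force: [0.3, 0.2, 0.4]
grip_width: 1.004
grasp_force: 0.0
```

Request:
send_rows([
  [[0,0,0,0,0,0,0.5],[0,0,0,0,0,0,0.5],[0,0,0,0,0,0,0.5],[0,0,0,0,0,0,0.5],[0,0,0,0,0,0,0.5],[0,0,0,0,0,0,0.5],[0,0,0,0,0,0,0.5],[0,0,0,0,0,0,0.5]],
], squeeze=50)

```text
clock: 4.08
position: [0.563, 0.0242, 0.0933]
ee_rot: [0.0, 1.0, 0.0, 0.001]
ft_force: [0.5, 0.8, 4.5]
grip_width: 0.683
grasp_force: 52.2
```

Gripped, with the width matching about 60 mm. Now I pull down.

Request:
send_rows([
  [[0,0,0,0,0,0.015,0.5],[0,0,0,0,0,0.015,0.5],[0,0,0,0,0,0.015,0.5],[0,0,0,0,0,0.015,0.5],[0,0,0,0,0,0.015,0.5],[0,0,0,0,0,0,0.5],[0,0,0,0,0,0,0.5],[0,0,0,0,0,0,0.5]],
])

```text
clock: 4.75
position: [0.5632, 0.0242, 0.0792]
ee_rot: [0.0, 1.0, 0.001, 0.001]
ft_force: [-4.8, 1.7, 20.6]
grip_width: 0.682
grasp_force: 55.7
```

Request:
send_rows([
  [[0,0,0,0,0,0,1],[0,0,0,0,0,0,1],[0,0,0,0,0,0,1],[0,0,0,0,0,0,1],[0,0,0,0,0,0,1],[0,0,0,0,0,0,1]],
])

```text
clock: 5.25
position: [0.5621, 0.0237, 0.077]
ee_rot: [0.0, 1.0, -0.0, -0.0]
ft_force: [0.5, 0.6, 0.1]
grip_width: 1.0
grasp_force: 0.0
```

Request:
send_rows([
  [[0,0,0,0,0,-0.09,1],[0,0,0,0,0,-0.18,1],[0,0,0,0,0,-0.18,1],[0,0,0,0,0,-0.18,1],[0,0,0,0,0,-0.18,1],[0,0,0,0,0,0,1],[0,0,0,0,0,0,1],[0,0,0,0,0,0,1]],
])

```text
clock: 5.92
position: [0.562, 0.0238, 0.2387]
ee_rot: [0.0, 1.0, 0.0, -0.0]
ft_force: [0.3, 0.3, -0.5]
grip_width: 1.0
grasp_force: 0.0
```

Request:
send_rows([
  [[0,0,0,0.18,-0.1,0,1],[0,0,0,0.13,-0.15,0,1],[0,0,0,0,-0.17,0,1],[0,0,0,0,-0.17,0,1],[0,0,0,0,-0.17,0,1],[0,0,0,0,-0.17,0,1],[0,0,0,0,-0.15,0,1],[0,0,0,0,-0.07,0,1],[0,0,0,0,0,0,1],[0,0,0,0,0,0,1],[0,0,0,0,0,0,1]],
])

```text
clock: 6.83
position: [0.4999, -0.2049, 0.2381]
ee_rot: [-0.0, 1.0, 0.0, -0.001]
ft_force: [-0.0, 0.4, -0.3]
grip_width: 0.999
grasp_force: 0.0
```

```bash
python3 - <<'E'
from h import *
im,o=snap('wrist','w3');print(o['clock'],o['position'],o['ee_rot'])
s,_=snap('side','s3');t,_=snap('top','t3')
c=lambda im,x,y:cv2.resize(im[y:y+60,x:x+80],(400,300),interpolation=cv2.INTER_CUBIC)
r=cv2.resize(im,(400,300))
g=np.vstack([np.hstack([c(s,255,155),c(t,212,145)]),np.hstack([r,c(s,290,225)])])
cv2.imwrite('pics/z3.png',g[:,:,::-1])
E
```

```text
6.8333 [ 0.49993267 -0.20487811  0.23813956] [-1.75049902e-04  9.99999461e-01  3.68950447e-04 -9.55006989e-04]
```

View pics/z3.png

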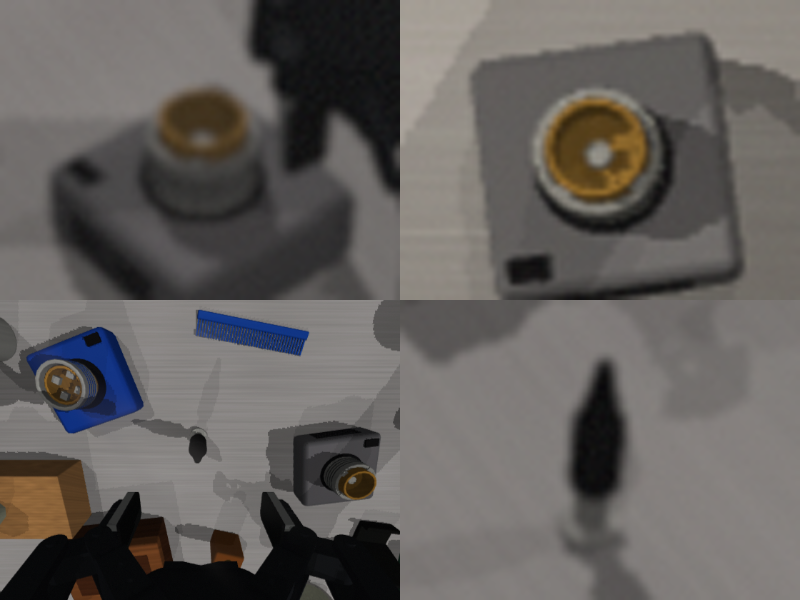

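The sleeve is latched down, the jaws are clear and the stud is visible. The nozzle is near (276,203) in the wrist view. Next I measure it.

```bash
python3 - <<'E'
from h import *
o=get_obs();im=cv2.imread('pics/w3.png');x,y,w,h=250,165,60,70
m=(im[y:y+h,x:x+w].max(2)<50).astype(np.uint8)
c=max(cv2.findContours(m,0,1)[0],key=cv2.contourArea)[:,0]+[x,y];print(c.min(0),c.max(0))
rows={r:(np.where(m[r-y])[0][[0,-1]]+x).tolist() for r in range(c[:,1].min(),c[:,1].max()+1,3)};print(rows)
tip=(np.mean(rows[max(rows)]),c[:,1].max());print('tip',tip)
print(tri([ray('wrist',tip,o),ray('side',(331.2,238))]),onz('wrist',tip,.118,o))
cv2.imwrite('pics/z4.png',cv2.resize(im[y:y+h,x:x+w],(600,700))[:600])
# grip top (z=.078): widest rows
rw=max(rows,key=lambda r:rows[r][1]-rows[r][0]);print(rw,onz('wrist',(np.mean(rows[rw]),rw),.06,o))
for X in([.508,-.208],[.513,-.208],[.518,-.208]): print(X,[proj('wrist',X+[z],o).round(1).tolist() for z in(0,.038,.118)],[proj('side',X+[z]).round(1).tolist() for z in(0,.038,.118)],[proj('top',X+[z]).round(1).tolist() for z in(0,.058,.118)])
E
```

```text
[265 186] [288 227]
{186: [277, 277], 189: [271, 282], 192: [268, 286], 195: [266, 287], 198: [266, 288], 201: [266, 288], 204: [265, 288], 207: [265, 288], 210: [265, 288], 213: [266, 288], 216: [267, 286], 219: [270, 282], 222: [271, 281], 225: [273, 279]}
tip (np.float64(276.0), np.int64(227))
(array([ 0.5183785 , -0.20807304,  0.11366713]), [np.float64(0.0009766039215783457), np.float64(0.0009766039215785348)]) [ 0.51762147 -0.20817771  0.118     ]
204 [ 0.51486572 -0.20843608  0.06      ]
[0.508, -0.208] [[277.4, 184.1], [277.1, 192.3], [276.1, 217.0]] [[324.8, 271.2], [325.8, 261.1], [327.8, 238.2]] [[346.3, 203.6], [349.6, 200.6], [353.5, 197.1]]
[0.513, -0.208] [[277.4, 187.9], [277.1, 196.5], [276.2, 222.2]] [[326.6, 270.4], [327.5, 260.2], [329.7, 237.4]] [[346.3, 201.6], [349.6, 198.5], [353.5, 194.9]]
[0.518, -0.208] [[277.4, 191.7], [277.1, 200.7], [276.2, 227.4]] [[328.4, 269.5], [329.3, 259.4], [331.6, 236.5]] [[346.3, 199.6], [349.6, 196.4], [353.5, 192.6]]
```

View pics/z4.png

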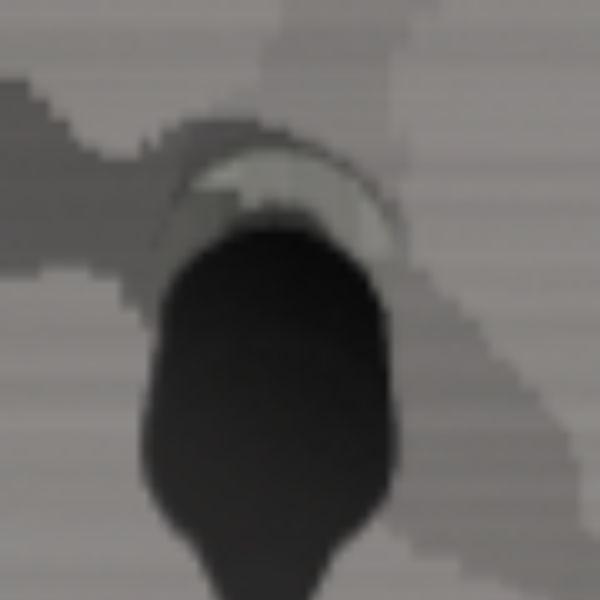

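Flange, grip and tip all agree on an upright nozzle at (0.517, -0.208). Next: shift, descend and grasp.

Request:
send_rows([
  [[0,0,0,-0.085,-0.016,0,1],[0,0,0,0,0,0,1],[0,0,0,0,0,0.12,1],[0,0,0,0,0,0.15,1],[0,0,0,0,0,0.15,1],[0,0,0,0,0,0.15,1],[0,0,0,0,0,0.15,1],[0,0,0,0,0,0.125,1],[0,0,0,0,0,0,1],[0,0,0,0,0,0,1],[0,0,0,0,0,0,1]],
])

```text
clock: 7.9
position: [0.5179, -0.2094, 0.0719]
ee_rot: [0.0, 1.0, -0.0, 0.001]
ft_force: [0.8, 0.1, 0.3]
grip_width: 0.999
grasp_force: 0.0
```

```bash
python3 - <<'E'
from h import *
im,o=snap('wrist','w5');print(o['position'],o['ft_force'])
m=(im[60:330,230:330].max(2)<50)
for X in([.517,-.208,0],[.517,-.208,.118]): print(proj('wrist',X,o))
E
```

```text
[ 0.51790805 -0.20944761  0.07185128] [0.79913116 0.1238066  0.28411602]
[281.68393437 229.46135411]
[282.76263092 363.61825679]
```

View pics/w5.png

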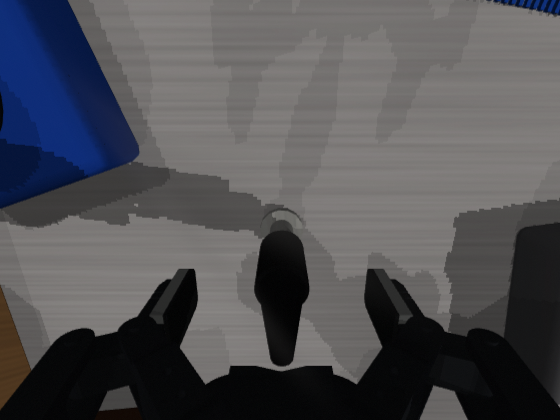

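Nozzle is centred between the fingers, with its tip at (282,364) as predicted. Closing.

Request:
send_rows([
  [[0,0,0,0,0,0,0],[0,0,0,0,0,0,0],[0,0,0,0,0,0,0],[0,0,0,0,0,0,0],[0,0,0,0,0,0,0],[0,0,0,0,0,0,0],[0,0,0,0,0,0,0],[0,0,0,0,0,0,0],[0,0,0,0,0,0,0],[0,0,0,0,0,0,0],[0,0,0,0,0,0,0],[0,0,0,0,0,0,0]],
], squeeze=60)

```text
clock: 8.95
position: [0.5174, -0.2094, 0.0708]
ee_rot: [0.0, 1.0, 0.0, 0.0]
ft_force: [-1.9, 1.1, 5.4]
grip_width: 0.29
grasp_force: 58.6
```

Request:
send_rows([
  [[0,0,0,0,0,-0.06,0],[0,0,0,0,0,-0.12,0],[0,0,0,0,0,-0.15,0],[0,0,0,0,0,-0.15,0],[0,0,0,0,0,-0.12,0],[0,0,0,0,0,0,0],[0,0,0,0,0,0,0],[0,0,0,0,0,0,0]],
])

```text
clock: 9.62
position: [0.5167, -0.2092, 0.1898]
ee_rot: [0.0, 1.0, 0.0, -0.0]
ft_force: [-0.8, 0.3, -0.7]
grip_width: 0.281
grasp_force: 58.9
```

```bash
python3 - <<'E'
from h import *
im,o=snap('wrist','w6');print(o['position'],o['ee_rot'],o['ft_force'],o['grip_width'])
s,_=snap('side','s6')
d=.069
print('wrist tip pred',proj('wrist',o['position']-[0,0,.069-.118],o),'foot',proj('wrist',o['position']-[0,0,.069],o))
cv2.imwrite('pics/z6.png',np.hstack([cv2.resize(im[:,130:430],(400,560)),cv2.resize(s[150:290,280:380],(400,560),interpolation=2)])[:,:,::-1])
E
```

```text
[ 0.51666965 -0.20915138  0.18984072] [ 3.97505911e-04  9.99999828e-01  2.04220613e-04 -3.80148581e-04] [-0.82493337  0.30172073 -0.72628744] 0.2808322617853791
wrist tip pred [278.64660094 372.35338916] foot [279.59369229 232.42511822]
```

View pics/z6.png

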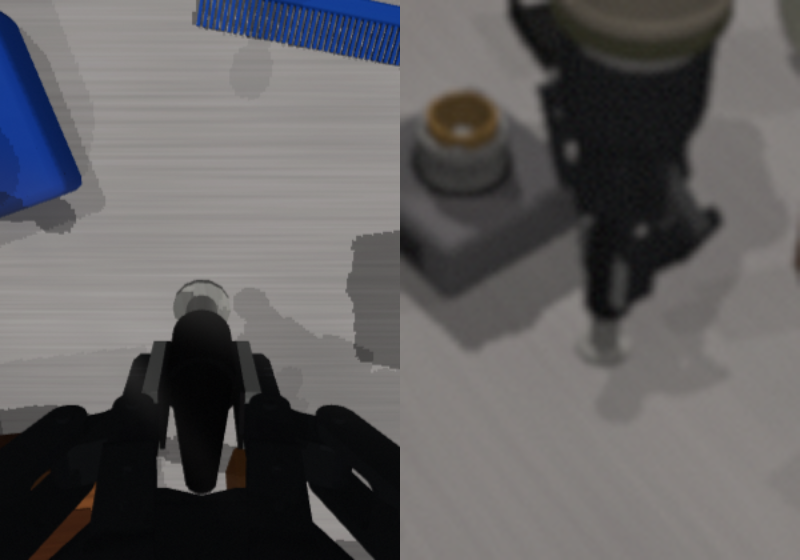

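The nozzle is held upright: foot ring at about (281,228), tip at (281,370). Carrying it over the coupler.

Request:
send_rows([
  [[0,0,0,-0.01,0.04,-0.04,0],[0,0,0,-0.025,0.1,0,0],[0,0,0,-0.025,0.13,0,0],[0,0,0,-0.025,0.13,0,0],[0,0,0,-0.025,0.13,0,0],[0,0,0,-0.025,0.13,0,0],[0,0,0,-0.025,0.13,0,0],[0,0,0,-0.025,0.13,0,0],[0,0,0,-0.025,0.13,0,0],[0,0,0,-0.015,0.08,0,0],[0,0,0,-0.01,0.038,0,0],[0,0,0,0,0,0,0],[0,0,0,0,0,0,0],[0,0,0,0,0,0,0]],
])

```text
clock: 10.88
position: [0.5641, 0.0225, 0.1983]
ee_rot: [0.001, 1.0, -0.0, -0.0]
ft_force: [0.1, -0.2, 0.0]
grip_width: 0.282
grasp_force: 59.0
```

```bash
python3 - <<'E'
from h import *
im,o=snap('wrist','w7');print(o['position'],o['ee_rot'],o['ft_force'],o['grip_width'])
s,_=snap('side','s7')
cv2.imwrite('pics/z7.png',np.hstack([cv2.resize(im[130:390,180:380],(400,520)),cv2.resize(s[110:240,245:345],(400,520),interpolation=2)])[:,:,::-1])
f=o['position']-[0,0,.069]
print('foot pred',proj('wrist',f,o),'sock',proj('wrist',[.5633,.0245,.093],o),'side foot',proj('side',f),'sock',proj('side',[.5633,.0245,.093]))
E
```

```text
[0.56410626 0.02246812 0.19828661] [ 1.45687228e-03  9.99998877e-01 -3.27968257e-04 -1.25921084e-04] [ 0.05682712 -0.21547284  0.01365137] 0.2817816998430204
foot pred [279.69829176 232.38078892] sock [282.29761014 213.88722512] side foot [295.6875334  167.49579615] sock [294.81160962 177.92621031]
```

View pics/z7.png

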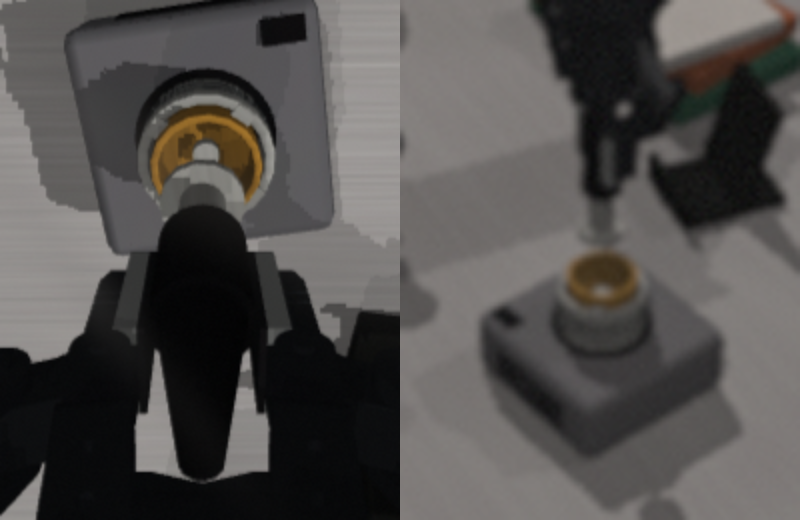

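The socket ring centre is at crop x≈208 and the nozzle axis at ≈202, so the socket lies about 2 mm to +y. I correct that and lower to the mouth.

Request:
send_rows([
  [[0,0,0,0,0.011,0,0],[0,0,0,0,0,0.04,0],[0,0,0,0,0,0.05,0],[0,0,0,0,0,0.05,0],[0,0,0,0,0,0.04,0],[0,0,0,0,0,0.03,0],[0,0,0,0,0,0,0],[0,0,0,0,0,0,0],[0,0,0,0,0,0,0]],
])

```text
clock: 11.73
position: [0.5645, 0.0264, 0.1566]
ee_rot: [0.0, 1.0, 0.0, 0.0]
ft_force: [0.4, 0.3, -1.4]
grip_width: 0.284
grasp_force: 59.0
```

Request:
send_rows([
  [[0,0,0,0,0,0.02,0],[0,0,0,0,0,0.02,0],[0,0,0,0,0,0.015,0],[0,0,0,0,0,0.015,0],[0,0,0,0,0,0,0],[0,0,0,0,0,0,0]],
])

```text
clock: 12.23
position: [0.5655, 0.0259, 0.1433]
ee_rot: [0.001, 1.0, -0.0, 0.001]
ft_force: [1.2, -1.4, 2.7]
grip_width: 0.28
grasp_force: 59.3
```

Touching the stud now. Pushing it home.

Request:
send_rows([
  [[0,0,0,0,0,0.01,0],[0,0,0,0,0,0.01,0],[0,0,0,0,0,0.01,0],[0,0,0,0,0,0,0],[0,0,0,0,0,0,0],[0,0,0,0,0,0,0]],
])

```text
clock: 12.73
position: [0.5662, 0.0261, 0.1396]
ee_rot: [0.001, 1.0, 0.001, 0.002]
ft_force: [-4.9, -3.2, 27.6]
grip_width: 0.279
grasp_force: 62.5
```

```bash
python3 - <<'E'
from h import *
im,o=snap('wrist','w8');print(o['position'],o['ft_force'])
s,_=snap('side','s8')
cv2.imwrite('pics/z8.png',np.hstack([cv2.resize(im[130:390,180:380],(400,520)),cv2.resize(s[110:240,245:345],(400,520),interpolation=2)])[:,:,::-1])
E
```

```text
[0.56619776 0.02610582 0.13962581] [-4.89336293 -3.19064637 27.62300406]
```

View pics/z8.png

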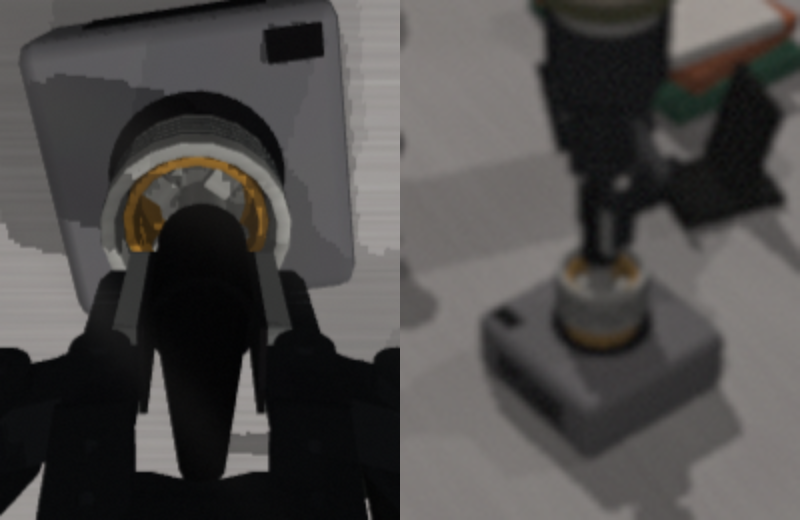

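The sleeve has sprung up and the jaws have closed over the flange. Next: relax, release and retreat.

Request:
send_rows([
  [[0,0,0,0,0,-0.005,0],[0,0,0,0,0,0,0],[0,0,0,0,0,0,0.6],[0,0,0,0,0,0,0.6],[0,0,0,0,0,0,0.6],[0,0,0,0,0,0,0.6],[0,0,0,0,0,0,0.6],[0,0,0,0,0,0,0.6],[0,0,0,0,0,-0.05,0.6],[0,0,0,0,0,-0.12,0.6],[0,0,0,0,0,-0.15,0.6],[0,0,0,0,0,-0.15,0.6],[0,0,0,0,0,-0.12,0.6],[0,0,0,0.1,0,-0.05,0.6],[0,0,0,0.15,0,0,0.6],[0,0,0,0.15,0,0,0.6],[0,0,0,0.1,0,0,0.6],[0,0,0,0,0,0,0.6],[0,0,0,0,0,0,0.6]],
])

```text
clock: 14.42
position: [0.464, 0.0265, 0.2664]
ee_rot: [0.0, 1.0, 0.001, 0.001]
ft_force: [0.4, -0.1, -0.5]
grip_width: 0.6
grasp_force: 0.0
```

```bash
python3 - <<'E'
from h import *
im,o=snap('wrist','w9');print(o['position'],o['ft_force'],o['clock'])
s,_=snap('side','s9')
cv2.imwrite('pics/z9.png',np.hstack([cv2.resize(im,(400,300)),cv2.resize(s[100:250,210:410],(400,300),interpolation=2)])[:,:,::-1])
E
```

```text
[0.46401454 0.02650157 0.26639609] [ 0.41563407 -0.14678233 -0.51501906] 14.4167
```

View pics/z9.png

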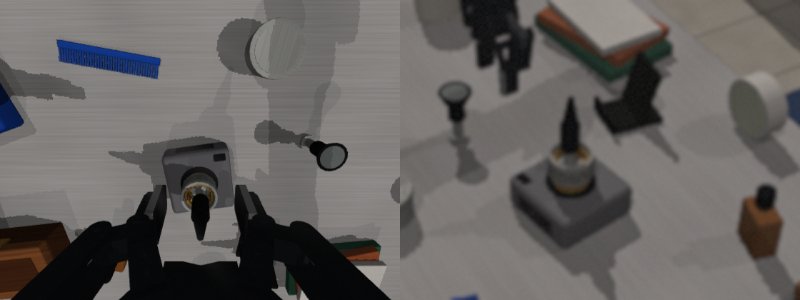

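The nozzle stands upright in the coupler with the sleeve up, the flared nozzle hasn't moved, and the gripper is clear.

```bash
python3 -c "
from workcell import job
print(job.hand_in())"
```

```text
the job is handed in; nothing more can be done
None
```

The tapered nozzle is locked upright in the coupler with the sleeve up around it, the flared nozzle still stands where it was, and the job is handed in at about 14.5 s; no verdict was returned.

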